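Move the serving paddle to the other folding hook

TASK

On the rack, flip down the folded hook and bed it on its stop by pressing straight down on the end of its lip with about 10 N for a good half second; then move the wooden serving paddle over to it from the other hook, so that it hangs still in the notch between collar and ridge. Finally fold the emptied hook up flat against the board and press its thumb pad home, again with about 10 N for a good half second. Press by feel: never put more than 25 N on the lip end or the thumb pad, and do not push the loose things on the table about.

Things in the scene. Friction and masses are not known exactly. Their poses are not given: they have to be found in the camera images.
- rack: fixed wooden table-top rack: foot plate 120 x 320 x 18 mm, two uprights and a cross board 320 wide, 18 thick, its top edge 255 mm above the table. Origin on the table under the board's middle; -x faces the robot, y along the board. Two like folding hooks sit on the board's front, 160 mm apart, equally far from its middle; which is left or right varies.
- spare: bracket of a folding hook: plate 40 x 56 mm, fixed to the rack's board. Origin on the board's front face at hinge height (215 mm above the table), mid width; +x into the board, -x out of it towards the robot, y along the board, z up. The hinge axis runs along y, 16 mm out (x=-16). This hook starts folded up and empty.
- spare_arm (a joint): spare hook's angle: 0 = folded straight up, flat before the board; 1.571 = unfolded, level, pointing out of the board (-x of spare), on a hard stop. Starts at 0 to 0.25. Stiff hinge (about 0.15 N m of friction, 2.5 N at the lip): stays where left.
- spare_tip (a point): 60 mm along the spare arm from the hinge, on its centre line; turns with it. Arm: dark steel bar 14 mm wide (y), 8 thick, 66 long from the hinge. On its upper face (facing the board when folded), mm from the hinge: collar 8-14 (9 high), notch 14-32, ridge 32-38 (4 high), plain 38-54, lip 54-66 (12 high). Its sides can be pinched from above at every angle.
- spare_cap (a point): bright cap, 10 x 10 mm, on the end of the spare hook's lip: press it down when the arm is level. This point is the middle of its surface, 60 mm along the arm and 18 mm above the arm's centre line; turns with the arm. Folded, the lip and cap reach back over the board's top edge.
- spare_seat (a point): fixed to spare, same axes: the middle of the notch's floor when that arm is level, 39 mm out from the board and 4 mm above the hinge axis. The hung paddle's origin belongs here.
- loaded: bracket of a folding hook: plate 40 x 56 mm, fixed to the rack's board. Origin on the board's front face at hinge height (215 mm above the table), mid width; +x into the board, -x out of it towards the robot, y along the board, z up. The hinge axis runs along y, 16 mm out (x=-16). This hook starts unfolded and carries the paddle.
- loaded_arm (a joint): loaded hook's angle; like arm and like values as the spare one: 0 = folded straight up, flat; 1.571 = level on its stop (the start).
- loaded_tip (a point): point in the lip's root of the loaded arm, 60 mm from the hinge on the centre line; turns with the arm. The arm is like the spare one.
- loaded_pad (a point): bright thumb pad, 9 wide, 12 long, 3 mm proud, on the underside of the loaded hook's arm. This point is the middle of its surface, 44 mm along the arm, 7 mm from the centre line; turns with the arm. Arm folded, it faces the robot, 44 mm above the hinge and 7 mm before it: press it towards the board with the side of the fingertips.
- paddle: flat wooden serving paddle, 12 mm thick, 0.14-0.28 kg, hanging broadside to the robot, blade down. Origin: middle of the upper edge of the handle's hole; x across the thickness, y across the width, z up. Handle 48 wide, ending 26 above the origin; hole 28 wide, 36 high (downwards from the origin); blade 106 wide, 56 to 156 below. Pinch the handle's edges (across y) from above.
- lemon: loose lemon on the table in front of the rack; bystander
- garlic: loose garlic bulb, 53 mm, in front of the rack; bystander
- salt: loose salt shaker, 44 x 90 mm, right of the rack; bystander
- pepper: loose pepper shaker, 44 x 90 mm, right of the rack; bystander
- pepper_mill: loose dark wooden mill, 58 x 170 mm, left of the rack; bystander
- spice_a: loose spice jar, 45 x 106 mm, left of the rack; bystander
- spice_b: loose spice jar, 42 x 96 mm, left of the rack; bystander
- onion_a: loose brown onion, 79 mm, at the left; bystander
There are look-alikes about, which are no part of the job. Of the things like the paddle, leave any that is yellow; of the rest the larger one is meant.

How it is judged (in metres and radians):
On the way, in this order (a step that is already met when the one before it is completed fails the run):
1. the spare hook is down on its stop (within 0.05 rad) and its cap is pressed by the fingers with 6 to 14 N for 0.3 s (value of joint spare_arm above 1.52 rad and contact force between the fingers and spare_cap between 6 and 14 N), for 0.3 s.
2. the paddle hangs in the spare hook's notch, let go and still (x of paddle in the frame of spare_seat between -0.006 and 0.006 m and y of paddle in the frame of spare_seat between -0.01 and 0.01 m and z of paddle in the frame of spare_seat between -0.006 and 0.006 m and angle between paddle's own z axis and vertical below 0.15 rad and contact force between the fingers and paddle below 0.1 N and linear speed of paddle below 0.05 m/s), for 0.3 s.
3. the emptied hook is folded flat (within 0.05 rad) and its thumb pad is pressed by the fingers with 6 to 14 N for 0.3 s (value of joint loaded_arm below 0.05 rad and contact force between the fingers and loaded_pad between 6 and 14 N), for 0.3 s.
At the end, for the whole second after the job is handed in: The paddle hangs upright (within 0.15 rad) and still in the notch of the once folded hook, its origin within 6 mm (10 mm along y) of the seat point; that hook is level (above 1.50 rad); the emptied hook is folded flat (below 0.06 rad) (x of paddle in the frame of spare_seat between -0.006 and 0.006 m and y of paddle in the frame of spare_seat between -0.01 and 0.01 m and z of paddle in the frame of spare_seat between -0.006 and 0.006 m and angle between paddle's own z axis and vertical below 0.15 rad and value of joint spare_arm above 1.5 rad and value of joint loaded_arm below 0.06 rad and linear speed of paddle below 0.03 m/s); the robot touches nothing.
It fails at once if more than 25 N on the spare hook's cap (contact force between the fingers and spare_cap above 25 N).
It fails at once if more than 25 N on the loaded hook's thumb pad (contact force between the fingers and loaded_pad above 25 N).
It fails at once if a loose thing on the table is pushed about (more than 30 mm) (distance of any of lemon, garlic, salt, pepper, pepper_mill, spice_a, spice_b, onion_a from where it was at the start of the episode above 0.03 m).
It also fails if it takes over 72 s, if anything falls off the work surface, if the arm or the gripper's body presses on something with over 40 N, if the wrist force passes 120 N, or if a joint passes its speed limit or range.

ROBOT

A 6-joint arm with a two-finger parallel gripper is mounted at the origin on the work surface; the furniture and walls round the work are solid. World frame = base frame: x ahead of the robot, y to its left, z up, the work surface at z = 0. Lengths are in m, angles in degrees, forces in N, time in s.
With the tool pointing down it reaches from about 0.35 to 0.875 m from the base axis. Payload 4.2 kg.
Tool frame: the origin (TCP) lies midway between the tips of the shut fingers; the grasp point (between the pads) lies 19 mm behind it (r.pinch_z is the distance from the TCP to the grasp point, in m); z points along the fingers, y is the line along which they close (so a half turn about z gives the same grasp; the last joint's range is limited). The gripper opens to 87 mm and grips with 3 to 60 N. Pads are 19 mm wide; open, the fingers measure 117 mm over their backs; the gripper's body (75 mm by 190 mm) begins 51 mm behind the grasp point.
Start: joints at [14.817, 22.042, 0.453, 0, -68.411, -14.817], TCP at [0.625, 0, 0.223] pointing down, gripper open.
Joint ranges: [-179.83, 179.83], [-69.29, 118.12], [-61.27, 80.66], [-181.25, 117.63], [-171.15, -9.14], [-177.46, 177.46]. Speed limits (degrees/s): [159.86, 159.86, 180, 180, 180, 180].

INTERFACE

Orientations are given as a 3x3 rotation matrix whose columns are the frame's x, y, z axes.
In Python, from station import r, imaging, models gives the robot as it stands. The module is installed in compiled form; this text tells all that it offers.
- The arm moves only by the tool apply_moves, never from a script. Its argument "moves" is a list of rows, each a list of 2 entries, a list of its own where there are three numbers: the shift along the tool's x, y, z in m, then the turn about the tool's z in degrees. A call has 1 to 5 rows; each row shifts and turns the commanded pose from where the row before left it, along the tool's axes as they then stand; what a row does not reach is not made up. A row lasts 1/12 s, in which the tool goes at most 41.7 mm and 7.16 degrees, less where a joint would pass 70% of its speed; a pose out of reach is approached as far as the arm can. A call is refused whole if a number of a shift passes 0.0417 or a number of a turn 7.16, either way. A call with a gripper value outside its range is refused whole. "hand" is the finger opening in m, from 0 to 0.087, set as the call begins (left out, the last holds). The fingers move at their own pace and stop on an object; the grip force is fixed at half the most. Time passes only in rows, so rows that do not move let the fingers close. It gives the time, the measured TCP pose, the force, the opening and the grip force at its end, in the units of the state.
- r.sense(): the state, without advancing time (a new reading comes with each control period).
- imaging.capture(name): name is "scene" or "side" or "wrist"; returns a dict with "frame" (400x640x3 uint8, blue, green, red), "intrinsics" (3x3 intrinsics, pixels), "eye" and "orientation" of the camera in the world. Camera axes: x right, y down, z forward; pixel columns grow to the right and rows downward; lengths in m; the calibration is good to about 2 mm. A picture is of the moment at which its call begins. There is no depth.
- r.finish_job(): hands the job in; it is judged then, once.
Trained networks look in a picture, given as the dict that the camera call returned (one of the last four; its "shot" number tells which), for a name from the list of things; names that differ only in an ending like _2 or _b are one class to them, and where a whole thing is asked for, a point or a joint stands for the part that bears it (a point fixed in the world has none). Each returns a list of dicts, best first, with "confidence" (0 to 1); they miss things now and then, are a little off and sometimes report something else, mostly with a low value. They report only what shows in the picture. A call takes as long as a camera call. They do not tell look-alikes from the thing itself.
- models.cut_out(picture, target): "region" (400x640 bool, what is visible of it) and "extent" ([left, top, width, height] as shares, 0 to 1, of the picture: columns of its width, rows of its height, round what is visible of it).
- models.place_of(picture, target): "at" ([column, row] as shares, 0 to 1, of the picture: columns of its width, rows of its height: a listed point, or the origin of a listed thing).
The state is a dict: "time_s": time; "joints": joint angles; "joint_velocities": joint speeds; "effort": joint torques, N m; "tcp_pos": TCP position; "ee_rot": TCP orientation; "wrist_force": force on the tool from outside, world axes, zero at the start; "moment": the same for the moment, N m; "gripper_width": opening from 0.0 (shut) to 1.0 (fully open); "gripper_force": force on a finger pad.
Only numpy, scipy, OpenCV 4.12 (cv2) and the standard library are available. Lean on these libraries where they do the work, as an engineer would, in place of code of your own. Each camera call takes 0.05 s, during which the arm holds its last target. There are 200 camera calls.

## Working session

There is one attempt and no reset: what is moved stays moved. The work goes in short steps, Python scripts to look and compute and a tool call to move; the robot and the scene stay as the last step left them, time stands still between calls to the robot, and variables do not carry over. Pictures are saved under pics/ and viewed, at most 10 in all, crops included, and the job is handed in when it is done.

Besides the shell and the picture viewer there is one more tool, called as name(argument=value, ...) on one line, values as JSON. apply_moves: Moves the arm, as the interface text tells. Its arguments: {"type":"object","properties":{"moves":{"type":"array"},"hand":{"type":"number"}},"required":["moves"]}

```bash
mkdir -p pics
cat > h.py <<'E'
import numpy as np, cv2
from station import r, imaging, models
def ray(p, at, share=True):
    u=np.array(at,float)
    if share: u=u*[640,400]
    d=np.linalg.inv(p["intrinsics"])@[u[0],u[1],1]
    d=np.array(p["orientation"])@d
    return np.array(p["eye"],float), d/np.linalg.norm(d)
def tri(rays):
    A=np.zeros((3,3));b=np.zeros(3)
    for e,d in rays:
        P=np.eye(3)-np.outer(d,d);A+=P;b+=P@e
    x=np.linalg.solve(A,b)
    res=[np.linalg.norm((np.eye(3)-np.outer(d,d))@(x-e)) for e,d in rays]
    return x,np.round(res,4)
def proj(p,X):
    c=np.array(p["orientation"]).T@(np.array(X)-p["eye"]); q=p["intrinsics"]@c
    return q[:2]/q[2]
E
python3 - <<'E'
from h import *
np.set_printoptions(precision=4,suppress=True)
P={n:imaging.capture(n) for n in("scene","side","wrist")}
for n,p in P.items():
    cv2.imwrite(f"pics/{n}0.png",p["frame"]); print(n,p["eye"],p["orientation"].tolist(),p["intrinsics"][0,0])
for t in["rack","spare","spare_tip","spare_cap","spare_seat","loaded","loaded_tip","loaded_pad","paddle"]:
    for n,p in P.items():
        print(t,n,[(np.round(np.array(d["at"])*[640,400],1).tolist(),round(d["confidence"],2)) for d in models.place_of(p,t)[:3]])
s=r.sense();print(s["tcp_pos"],s["ee_rot"],s["wrist_force"],r.pinch_z)
E
```

```text
scene [-0.3923  0.5433  0.9133] [[-0.5243155891993219, -0.4830478160817838, 0.7012545688273174], [-0.8514456658121895, 0.3085753548596164, -0.4240536859206612], [-0.011551670537410663, -0.8194181214446509, -0.5730798383784882]] 445.2502609950457
side [0.0461 1.0177 0.7091] [[-0.9140027911976596, -0.18249867841439246, 0.36234393890320205], [-0.40552347624444685, 0.3840309764188034, -0.829500403475152], [0.012231430721988606, -0.9051046577760058, -0.42501288283377076]] 457.37409534433374
wrist [ 0.625  -0.0852  0.3845] [[-0.9999995626973007, 0.0003069528190864553, -0.0008833941216155066], [2.4648804848863095e-05, 0.9529237909515341, 0.30320990754095256], [0.0009348784111687876, 0.3032097531718323, -0.9529233818014086]] 338.2467058744454
rack scene [([312.6, 227.6], 0.9)]
rack side [([296.1, 237.8], 0.87), ([356.7, 210.3], 0.27)]
rack wrist [([328.1, 132.1], 0.58)]
spare scene [([290.2, 179.3], 0.52)]
spare side [([284.3, 180.7], 0.72)]
spare wrist []
spare_tip scene [([289.2, 163.2], 0.67)]
spare_tip side [([288.1, 163.0], 0.63), ([205.3, 299.8], 0.28)]
spare_tip wrist []
spare_cap sce
[... 206 characters left out ...]
rist []
loaded scene [([334.3, 167.3], 0.55)]
loaded side [([307.4, 168.8], 0.72), ([205.2, 302.7], 0.23)]
loaded wrist []
loaded_tip scene [([345.8, 169.2], 0.73)]
loaded_tip side [([330.1, 168.9], 0.57)]
loaded_tip wrist [([543.7, 1.5], 0.64)]
loaded_pad scene []
loaded_pad side [([366.1, 359.1], 0.62), ([328.3, 167.6], 0.52)]
loaded_pad wrist [([497.7, 5.2], 0.79)]
paddle scene [([343.8, 168.1], 0.83), ([397.0, 220.7], 0.73), ([283.4, 158.9], 0.61)]
paddle side [([384.2, 198.1], 0.97), ([235.9, 208.8], 0.71), ([326.4, 168.7], 0.68)]
paddle wrist [([458.2, 0.0], 0.58), ([162.1, 237.3], 0.55)]
[0.625  0.     0.2225] [[-0. -1. -0.]
 [-1.  0.  0.]
 [-0.  0. -1.]] [1.5527 0.3447 0.277 ] 0.0187
```

View pics/scene0.png

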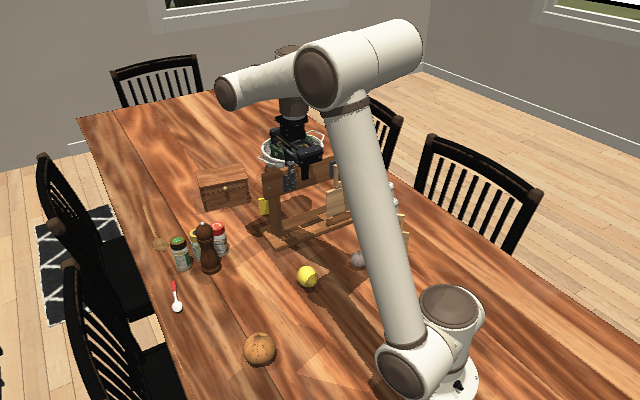

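View pics/side0.png

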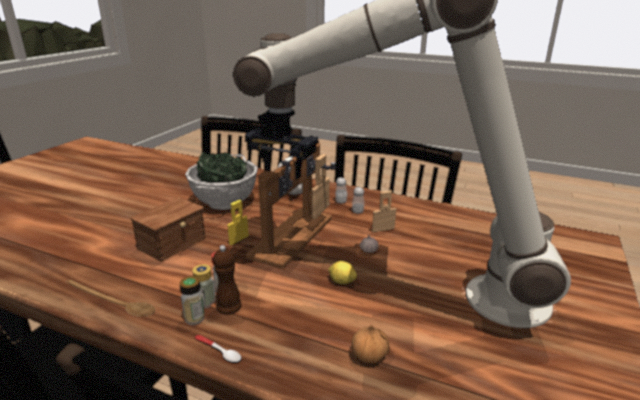

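Run:
```python
from h import *
np.set_printoptions(precision=4,suppress=True)
P={n:imaging.capture(n) for n in("scene","side")}
for t in["rack","spare","spare_tip","spare_cap","spare_seat","loaded","loaded_tip"]:
    R=[];
    for n,p in P.items():
        for d in models.place_of(p,t)[:1]: R.append(ray(p,d["at"]))
    if len(R)==2: print(t,*tri(R))
p,q=P["scene"],P["side"]
for name,a,b in[("paddleA",[343.8,168.1],[326.4,168.7]),("paddleB",[397,220.7],[384.2,198.1])]:
    print(name,*tri([ray(p,a,False),ray(q,b,False)]))
for t in["lemon","garlic","salt","pepper_mill","spice_a","onion_a"]:
    print(t,[[ (np.round(np.array(d["at"])*[640,400]).tolist(),round(d["confidence"],2)) for d in models.place_of(x,t)[:3]] for x in(p,q)])
```

```text
rack [ 0.6122 -0.0427  0.0021] [0.0001 0.0001]
spare [0.603  0.0349 0.2164] [0.0017 0.0017]
spare_tip [0.59   0.0429 0.2813] [0.0054 0.0054]
spare_cap [0.5918 0.0606 0.2851] [0.0024 0.0024]
spare_seat [0.5919 0.032  0.1253] [0.0749 0.0749]
loaded [ 0.6187 -0.1386  0.2029] [0.0011 0.0011]
paddleA [ 0.5486 -0.1222  0.2204] [0.0115 0.0115]
paddleB [ 0.3845 -0.2013  0.1113] [0.0017 0.0017]
lemon [[], [([343.0, 281.0], 0.93), ([370.0, 251.0], 0.65), ([293.0, 184.0], 0.31)]]
garlic [[([360.0, 261.0], 0.69), ([341.0, 168.0], 0.17)], [([372.0, 252.0], 0.53)]]
salt [[([393.0, 223.0], 0.45)], [([355.0, 211.0], 0.58)]]
pepper_mill [[([211.0, 271.0], 0.94)], []]
spice_a [[([223.0, 253.0], 0.89), ([202.0, 257.0], 0.45)], [([205.0, 299.0], 0.66), ([226.0, 290.0], 0.61)]]
onion_a [[([258.0, 358.0], 0.73)], [([365.0, 360.0], 0.75)]]
```

The scene view shows the rack under the gripper, with the fingers straddling the board. The side view shows the rack's left post at about (268,215) and the paddle on the right, partly hidden. A yellow paddle stands at (237,222), a small look-alike at (384,215), the lemon at (343,272) and the garlic at (370,243). I'll rise, turn and back off to get a clear view.

apply_moves(moves=[[[0,0,-0.04],0],[[0,0,-0.04],0],[[0,0,-0.04],7],[[0,0,-0.02],7],[[0,0,0],7]], hand=0.04)

```text
time_s: 3.32
tcp_pos: [0.6269, -0.0003, 0.3698]
ee_rot: [[-0.364, -0.931, 0.013], [-0.931, 0.364, 0.001], [-0.005, -0.012, -1.0]]
wrist_force: [0.1, -0.6, 0.3]
gripper_width: 0.709
gripper_force: 0.0
```

apply_moves(moves=[[[0,0,0],7],[[0,0,0],7],[[0,0,0],7],[[0,0,0],7],[[0,0,0],7]])

```text
time_s: 3.73
tcp_pos: [0.6249, 0.0, 0.3626]
ee_rot: [[-0.832, -0.554, -0.0], [-0.554, 0.832, 0.0], [-0.0, 0.0, -1.0]]
wrist_force: [0.2, -0.4, -0.3]
gripper_width: 0.471
gripper_force: 0.0
```

apply_moves(moves=[[[0,0,0],7],[[0,0,0],7],[[0,0,0],7],[[0,0,0],7],[[0,0,0],6]])

```text
time_s: 4.15
tcp_pos: [0.625, 0.0, 0.3625]
ee_rot: [[-1.0, 0.006, -0.0], [0.006, 1.0, 0.0], [0.0, 0.0, -1.0]]
wrist_force: [0.2, -0.7, -0.3]
gripper_width: 0.459
gripper_force: 0.0
```

apply_moves(moves=[[[0.03,-0.02,0],0],[[0.04,-0.025,0],0],[[0.04,0,0],0],[[0.02,0,0],0],[[0,0,0],0]])

```text
time_s: 4.57
tcp_pos: [0.4961, -0.0428, 0.3645]
ee_rot: [[-1.0, 0.0, 0.003], [0.0, 1.0, 0.001], [-0.003, 0.001, -1.0]]
wrist_force: [-0.4, 0.4, -0.3]
gripper_width: 0.462
gripper_force: 0.0
```

```bash
cat > look.py <<'E'
from h import *
import sys
np.set_printoptions(precision=4,suppress=True)
P={n:imaging.capture(n) for n in("scene","side","wrist")}
for n,p in P.items(): cv2.imwrite(f"pics/{n}{sys.argv[1]}.png",p["frame"])
for t in sys.argv[2:]:
    print(t)
    B={}
    for n,p in P.items():
        L=[(np.round(np.array(d["at"])*[640,400],1).tolist(),round(d["confidence"],2)) for d in models.place_of(p,t)[:3]]
        print("  ",n,L)
        if L: B[n]=ray(p,L[0][0],False)
    if len(B)>1:
        print("  all",*tri(list(B.values())))
        for a,b in(("scene","side"),("scene","wrist"),("side","wrist")):
            if a in B and b in B: print("  ",a,b,*tri([B[a],B[b]]))
s=r.sense();print(s["time_s"],s["tcp_pos"],s["ee_rot"],s["wrist_force"])
E
python3 look.py 1 rack spare spare_tip spare_cap loaded loaded_tip loaded_pad paddle
```

```text
rack
   scene [([314.4, 225.2], 0.68), ([284.9, 160.7], 0.24)]
   side [([294.4, 234.1], 0.66)]
   wrist [([314.3, 213.7], 0.71), ([238.4, 220.1], 0.59)]
  all [ 0.6112 -0.0484  0.0095] [0.0029 0.0033 0.0013]
   scene side [ 0.6156 -0.0532  0.0055] [0.0025 0.0025]
   scene wrist [ 0.6095 -0.0484  0.0088] [0.0014 0.0014]
   side wrist [ 0.6115 -0.0469  0.0116] [0.0019 0.0019]
spare
   scene [([291.2, 179.4], 0.8), ([344.6, 168.2], 0.69)]
   side [([281.8, 182.2], 0.68)]
   wrist [([388.0, 280.3], 0.66)]
  all [0.6068 0.0303 0.2151] [0.0017 0.0007 0.0011]
   scene side [0.6091 0.0274 0.213 ] [0.0004 0.0004]
   scene wrist [0.6055 0.0303 0.2162] [0.0013 0.0013]
   side wrist [0.6071 0.0313 0.2153] [0.0001 0.0001]
spare_tip
   scene [([291.8, 164.3], 0.47)]
   side [([287.6, 160.4], 0.48)]
   wrist [([241.0, 220.2], 0.53)]
  all [ 0.589  -0.04    0.2522] [0.065  0.0334 0.0942]
   scene side [0.584  0.0361 0.2814] [0.0021 0.0021]
   scene wrist [ 0.5445 -0.0311  0.2854] [0.0776 0.0776]
   side wrist [ 0.5961 -0.0996  0.2183] [0.058 0.058]
spare_cap
   scene [([284.0, 160.7], 0.45)]
   sid
[... 1065 characters left out ...]
0.1173  0.2137] [0.0052 0.0052]
   scene wrist [ 0.5377 -0.1203  0.2154] [0.0004 0.0004]
   side wrist [ 0.536  -0.1229  0.2074] [0.0049 0.0049]
paddle
   scene [([344.3, 168.5], 0.87), ([395.3, 218.8], 0.57), ([265.8, 187.2], 0.56)]
   side [([234.2, 208.2], 0.82), ([383.9, 200.7], 0.72)]
   wrist [([238.9, 242.5], 0.79), ([171.4, 59.1], 0.75), ([369.9, 333.1], 0.71)]
  all [ 0.751  -0.1712  0.0441] [0.0993 0.1353 0.0954]
   scene side [ 1.2513 -0.6205 -0.2893] [0.0108 0.0108]
   scene wrist [ 0.554  -0.121   0.2305] [0.0037 0.0037]
   side wrist [ 0.7722 -0.1395 -0.0056] [0.1043 0.1043]
5.9167 [ 0.4996 -0.0421  0.3626] [[-1. -0.  0.]
 [-0.  1. -0.]
 [-0. -0. -1.]] [-0.5746 -0.2993  0.6427]
```

View pics/wrist1.png

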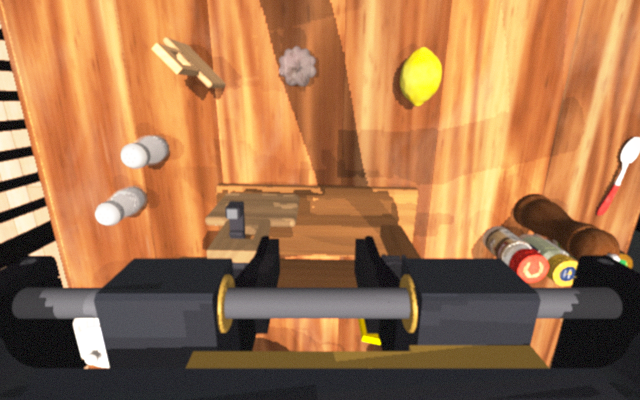

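The wrist view shows the loaded hook's lip at (237,215) with the paddle top behind it at (240,235). The spare hook is hidden behind the right finger at about (388,280). The lemon (421,76), garlic (297,66) and small look-alike (187,62) all lie on the robot's side. I'll move forward for a second wrist view.

apply_moves(moves=[[[-0.04,0.02,0],0],[[-0.03,0.02,0],0],[[0,0,0],0]])

```text
time_s: 6.17
tcp_pos: [0.5706, -0.0009, 0.3598]
ee_rot: [[-1.0, -0.002, -0.002], [-0.002, 1.0, 0.0], [0.002, 0.0, -1.0]]
wrist_force: [0.6, -0.6, -0.6]
gripper_width: 0.458
gripper_force: 0.0
```

Run:
```python
from h import *
np.set_printoptions(precision=4,suppress=True)
p=imaging.capture("wrist"); cv2.imwrite("pics/wrist2.png",p["frame"])
np.savez("w2.npz",**{k:np.array(p[k]) for k in("eye","orientation","intrinsics")})
H={"spare":.215,"spare_tip":.273,"spare_cap":.275,"loaded":.215,"loaded_tip":.215,"paddle":.219}
for t,z in H.items():
    for d in models.place_of(p,t)[:3]:
        e,v=ray(p,d["at"]); print(t,np.round(np.array(d["at"])*[640,400],1),round(d["confidence"],2),"at z",z,(e+v*(z-e[2])/v[2])[:2])
s=r.sense();print(s["time_s"],s["tcp_pos"],p["eye"])
```

```text
spare [353.9 218.1] 0.59 at z 0.215 [0.6065 0.034 ]
spare_tip [366.6 218.7] 0.59 at z 0.273 [0.5845 0.0372]
spare_cap [363.4 245.7] 0.62 at z 0.275 [0.6071 0.0354]
loaded [192.5 212.2] 0.57 at z 0.215 [ 0.6007 -0.1226]
loaded [362.1 184.1] 0.4 at z 0.215 [0.5721 0.0405]
loaded [387.5  26.3] 0.21 at z 0.215 [0.4375 0.0558]
loaded_tip [183.4 134.3] 0.84 at z 0.215 [ 0.5259 -0.1226]
paddle [343.7 292.9] 0.95 at z 0.219 [0.6879 0.0258]
paddle [188.4 175.8] 0.55 at z 0.219 [ 0.5634 -0.1209]
6.5167 [ 0.5663 -0.0039  0.3633] [ 0.4873 -0.0024  0.5229]
```

View pics/wrist2.png

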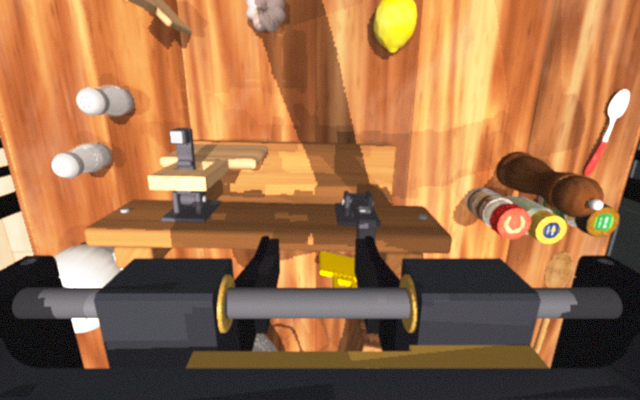

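The second wrist view shows the loaded hook's lip and cap at (181,140), the paddle top at (187,178), the spare hook folded at (358,215) and the board edge spanning (90–450, ~230). I'll enlarge it to get precise pixels.

Run:
```python
from h import *
f=cv2.imread("pics/wrist2.png")
a=cv2.resize(f[110:250,140:230],None,fx=4,fy=4,interpolation=cv2.INTER_CUBIC)
b=cv2.resize(f[110:250,310:410],None,fx=4,fy=4,interpolation=cv2.INTER_CUBIC)
cv2.imwrite("pics/c2.png",np.hstack([a,b]))
```

```text
(no output)
```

View pics/c2.png

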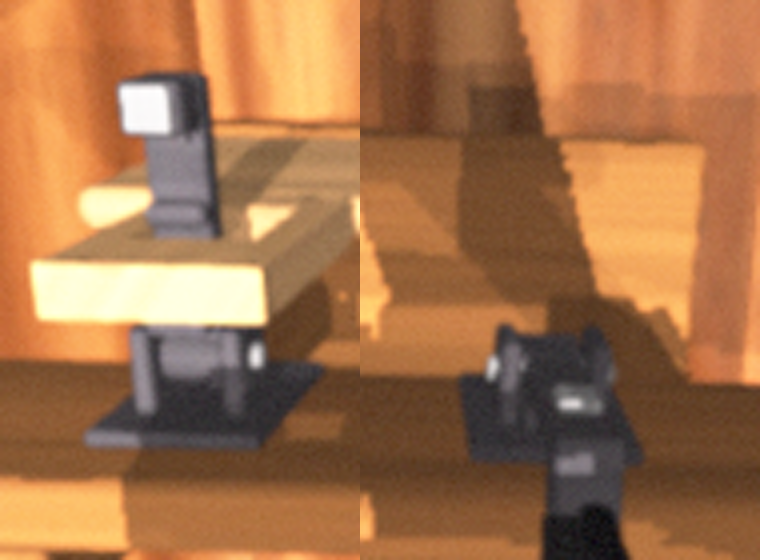

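The left crop shows the loaded cap at image (176,137) and the handle's top face centred at (177.5,183). The right crop shows the spare hook's pad glint at (364.5,211) and the arm's end face at about (366,226).

Run:
```python
from h import *
np.set_printoptions(precision=4,suppress=True)
p=dict(np.load("w2.npz"))
def at(c,z,off):
    px=[off+c[0]/4,110+c[1]/4]; e,v=ray(p,px,False); return (e+v*(z-e[2])/v[2])
for n,c,z in[("cap",(145,108),.233),("capL",(121,108),.233),("capR",(168,108),.233),("handle mid",(150,293),.245),("hL",(36,292),.245),("hR",(264,295),.245),("plateL",(90,438),.243),("plateR",(260,438),.243),("board front edge L",(130,482),.255),("boardL",(5,478),.255)]: print(n,at(c,z,140))
for n,c,z in[("pad",(578,403),.259),("endL",(550,445),.281),("endR",(622,445),.281),("end far",(585,512),.281),("plateL",(472,458),.243),("plateR",(640,460),.243),("boardR",(740,485),.255)]: print(n,at((c[0]-360,c[1]),z,310))
```

```text
cap [ 0.5259 -0.1219  0.233 ]
capL [ 0.5259 -0.1271  0.233 ]
capR [ 0.5259 -0.1171  0.233 ]
handle mid [ 0.5634 -0.1208  0.245 ]
hL [ 0.5632 -0.145   0.245 ]
hR [ 0.5638 -0.0966  0.245 ]
plateL [ 0.5973 -0.139   0.243 ]
plateR [ 0.5972 -0.1013  0.243 ]
board front edge L [ 0.6027 -0.126   0.255 ]
boardL [ 0.6018 -0.1526  0.255 ]
pad [0.5829 0.0374 0.259 ]
endL [0.5835 0.029  0.281 ]
endR [0.5835 0.0429 0.281 ]
end far [0.5976 0.0364 0.281 ]
plateL [0.6018 0.0167 0.243 ]
plateR [0.6022 0.0542 0.243 ]
boardR [0.603  0.0736 0.255 ]
```

Sizes check out: cap 10 mm, handle 48 mm, plate 38 mm. The board front is at x≈0.602 with almost no yaw. The loaded hook is at y≈-0.1215 and the spare at y≈0.0365, folded at about 0°. Next I'll line up above the spare arm.

apply_moves(moves=[[[-0.01,0.02,0],0],[[-0.011,0.02,0],0],[[0,0,0.02],0],[[0,0,0.03],0],[[0,0,0],0]], hand=0.036)

```text
time_s: 6.93
tcp_pos: [0.5846, 0.0365, 0.307]
ee_rot: [[-1.0, 0.001, -0.011], [0.001, 1.0, -0.0], [0.011, -0.0, -1.0]]
wrist_force: [-1.0, -0.5, -1.2]
gripper_width: 0.415
gripper_force: 0.0
```

apply_moves(moves=[[[0,0,0],0]])

```text
time_s: 7.02
tcp_pos: [0.587, 0.0359, 0.3121]
ee_rot: [[-1.0, 0.0, -0.003], [0.0, 1.0, -0.001], [0.003, -0.001, -1.0]]
wrist_force: [0.8, -0.3, 0.8]
gripper_width: 0.417
gripper_force: 0.0
```

apply_moves(moves=[[[0,0,0.02],0],[[0,0,0.02],0],[[0,0,0.016],0],[[0,0,0],0],[[0,0,0],0]])

```text
time_s: 7.43
tcp_pos: [0.5886, 0.0362, 0.2584]
ee_rot: [[-1.0, 0.0, 0.002], [0.0, 1.0, -0.0], [-0.002, -0.0, -1.0]]
wrist_force: [-0.3, -0.1, 1.5]
gripper_width: 0.417
gripper_force: 0.0
```

apply_moves(moves=[[[0,0,0],0],[[0,0,0],0],[[0,0,0],0],[[0,0,0],0],[[0,0,0],0]], hand=0.0)

```text
time_s: 7.85
tcp_pos: [0.5884, 0.0378, 0.2576]
ee_rot: [[-1.0, 0.0, 0.002], [0.0, 1.0, 0.003], [-0.002, 0.003, -1.0]]
wrist_force: [-1.1, 3.7, 2.1]
gripper_width: 0.158
gripper_force: 30.0
```

Run:
```python
from h import *
p=imaging.capture("wrist"); cv2.imwrite("pics/w3.png",np.hstack([p["frame"][100:300,200:440]]*1))
s=r.sense();print(s["time_s"],s["tcp_pos"],s["wrist_force"],s["gripper_width"]*.087,s["gripper_force"])
```

```text
7.9 [0.58840851 0.03776177 0.25761429] [-0.73011803  4.06098107  3.85557341] 0.013647826182447179 30.000492339022458
```

The arm is gripped (13.6 mm), so the spare hook's centre is at y≈0.0378. Next I'll swing it down along the arc.

apply_moves(moves=[[[0.008,0,0.0005],0],[[0.0078,0,0.0016],0],[[0.0075,0,0.0025],0],[[0.0072,0,0.0036],0],[[0,0,0],0]])

```text
time_s: 8.32
tcp_pos: [0.5611, 0.0382, 0.2515]
ee_rot: [[-1.0, -0.001, 0.013], [-0.001, 1.0, 0.003], [-0.013, 0.003, -1.0]]
wrist_force: [4.5, 4.6, 4.8]
gripper_width: 0.16
gripper_force: 30.0
```

apply_moves(moves=[[[0.0066,0,0.0044],0],[[0.006,0,0.0053],0],[[0.0053,0,0.006],0],[[0.0044,0,0.0066],0],[[0,0,0],0]])

```text
time_s: 8.73
tcp_pos: [0.5367, 0.0387, 0.2281]
ee_rot: [[-1.0, -0.001, 0.008], [-0.001, 1.0, 0.004], [-0.008, 0.004, -1.0]]
wrist_force: [-0.7, 8.2, 3.4]
gripper_width: 0.154
gripper_force: 30.0
```

apply_moves(moves=[[[0.0036,0,0.0072],0],[[0.0025,0,0.0075],0],[[0.0016,0,0.0078],0],[[0.0005,0,0.008],0],[[0,0,0],0]])

```text
time_s: 9.15
tcp_pos: [0.5286, 0.0389, 0.1976]
ee_rot: [[-1.0, -0.001, 0.006], [-0.001, 1.0, 0.004], [-0.006, 0.004, -1.0]]
wrist_force: [-1.5, 8.8, 6.0]
gripper_width: 0.151
gripper_force: 30.0
```

apply_moves(moves=[[[0,0,0],0],[[0,0,0],0],[[0,0,-0.015],0],[[0,0,-0.025],0],[[0,0,-0.02],0]], hand=0.036)

```text
time_s: 9.57
tcp_pos: [0.5265, 0.0358, 0.2561]
ee_rot: [[-1.0, -0.0, -0.002], [-0.0, 1.0, -0.002], [0.002, -0.002, -1.0]]
wrist_force: [1.0, 0.4, 1.4]
gripper_width: 0.393
gripper_force: 0.0
```

apply_moves(moves=[[[0,0,0],0],[[0,0,0],0],[[0,0,0],0],[[0,0,0],0],[[0,0,0],0]], hand=0.0)

```text
time_s: 9.98
tcp_pos: [0.5263, 0.0362, 0.2543]
ee_rot: [[-1.0, 0.0, -0.002], [0.0, 1.0, -0.001], [0.002, -0.001, -1.0]]
wrist_force: [0.0, -0.6, -0.3]
gripper_width: 0.121
gripper_force: 0.0
```

Run:
```python
from h import *
np.set_printoptions(precision=4,suppress=True)
P={n:imaging.capture(n) for n in("wrist",)}
p=P["wrist"]
cv2.imwrite("pics/w4.png",np.hstack([cv2.resize(p["frame"][80:300,140:460],None,fx=2.5,fy=2.5,interpolation=cv2.INTER_CUBIC)]))
for t,z in(("spare_cap",.233),("spare_tip",.215)):
    for d in models.place_of(p,t)[:3]:
        e,v=ray(p,d["at"]); print(t,np.round(np.array(d["at"])*[640,400],1),round(d["confidence"],2),(e+v*(z-e[2])/v[2])[:2])
s=r.sense();print(s["time_s"],s["tcp_pos"],s["wrist_force"],s["gripper_width"])
```

```text
spare_cap [319.6 244.1] 0.61 [0.531  0.0366]
spare_tip [321.1 228.3] 0.81 [0.5284 0.0376]
spare_tip [319.7 327.9] 0.35 [0.6054 0.0369]
10.1333 [0.5267 0.0365 0.2549] [-0.488  0.123 -0.275] 0.026840510235244513
```

View pics/w4.png

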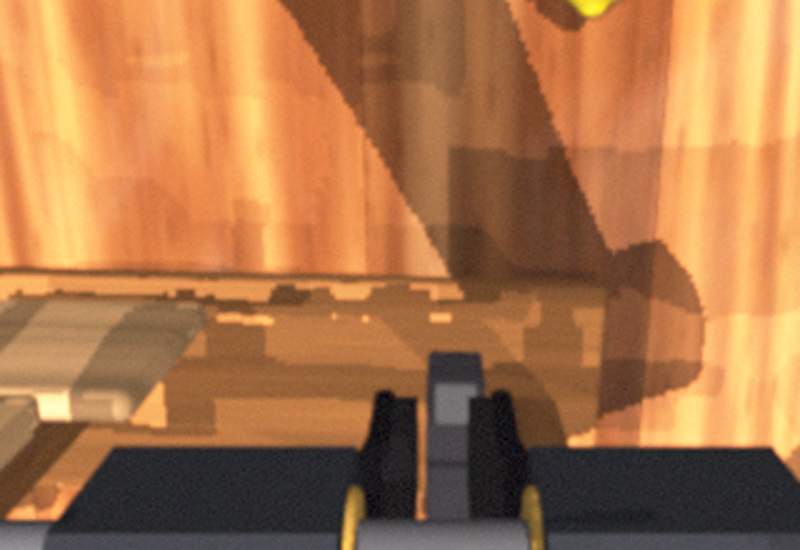

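The hook is level, with its cap at image (322,241), about 1.5 mm to +y of the fingers. The fingers were still shutting. I'll shift over it and descend by feel.

apply_moves(moves=[[[-0.001,0.0015,0.008],0],[[0,0,0.008],0],[[0,0,0],0],[[0,0,0],0]])

```text
time_s: 10.47
tcp_pos: [0.5274, 0.0379, 0.2385]
ee_rot: [[-1.0, -0.0, -0.002], [-0.0, 1.0, -0.001], [0.002, -0.001, -1.0]]
wrist_force: [0.3, 0.0, -0.8]
gripper_width: 0.009
gripper_force: 0.0
```

apply_moves(moves=[[[0,0,0.002],0],[[0,0,0],0]])

```text
time_s: 10.63
tcp_pos: [0.5279, 0.0381, 0.2374]
ee_rot: [[-1.0, 0.0, -0.0], [0.0, 1.0, -0.0], [0.0, -0.0, -1.0]]
wrist_force: [1.1, -0.1, -0.1]
gripper_width: 0.007
gripper_force: 0.0
```

apply_moves(moves=[[[0,0,0.002],0],[[0,0,0],0]])

```text
time_s: 10.8
tcp_pos: [0.5278, 0.0381, 0.2354]
ee_rot: [[-1.0, 0.0, -0.0], [0.0, 1.0, 0.0], [0.0, 0.0, -1.0]]
wrist_force: [-0.1, 0.0, 0.3]
gripper_width: 0.002
gripper_force: 0.0
```

apply_moves(moves=[[[0,0,0.0015],0],[[0,0,0],0]])

```text
time_s: 10.97
tcp_pos: [0.5278, 0.0381, 0.2338]
ee_rot: [[-1.0, 0.0, -0.0], [0.0, 1.0, -0.0], [0.0, -0.0, -1.0]]
wrist_force: [0.8, 0.9, 0.4]
gripper_width: 0.008
gripper_force: 0.0
```

apply_moves(moves=[[[0,0,0.0015],0],[[0,0,0],0]])

```text
time_s: 11.13
tcp_pos: [0.528, 0.0381, 0.2333]
ee_rot: [[-1.0, -0.0, 0.001], [-0.0, 1.0, -0.0], [-0.001, -0.0, -1.0]]
wrist_force: [-2.5, 0.7, 3.5]
gripper_width: 0.004
gripper_force: 1.7
```

apply_moves(moves=[[[0,0,0.001],0],[[0,0,0],0]])

```text
time_s: 11.3
tcp_pos: [0.5281, 0.0381, 0.2332]
ee_rot: [[-1.0, -0.001, 0.001], [-0.001, 1.0, -0.0], [-0.001, -0.0, -1.0]]
wrist_force: [-2.7, 0.8, 7.6]
gripper_width: 0.005
gripper_force: 3.7
```

On the stop, about 4 N/mm. Adding 0.6 mm and holding.

apply_moves(moves=[[[0,0,0.0005],0],[[0,0,0],0],[[0,0,0],0],[[0,0,0],0]])

```text
time_s: 11.63
tcp_pos: [0.5281, 0.038, 0.2332]
ee_rot: [[-1.0, -0.001, 0.002], [-0.001, 1.0, -0.0], [-0.002, -0.0, -1.0]]
wrist_force: [-4.1, 0.9, 9.1]
gripper_width: 0.01
gripper_force: 4.6
```

apply_moves(moves=[[[0,0,0.0001],0],[[0,0,0],0],[[0,0,0],0],[[0,0,0],0],[[0,0,0],0]])

```text
time_s: 12.05
tcp_pos: [0.5281, 0.038, 0.2332]
ee_rot: [[-1.0, -0.001, 0.002], [-0.001, 1.0, -0.0], [-0.002, -0.0, -1.0]]
wrist_force: [-3.1, 1.4, 9.1]
gripper_width: 0.007
gripper_force: 4.7
```

Run:
```python
from h import *
s=r.sense();print(s["time_s"],s["tcp_pos"],s["wrist_force"])
```

```text
12.05 [0.52810055 0.03803581 0.23317237] [-3.07707129  1.43331403  9.09819447]
```

Pressed at about 9–10 N for 0.75 s. Next I'll rise and go over to the paddle.

apply_moves(moves=[[[0,0,-0.03],0],[[0,0,-0.04],0],[[0,-0.04,0],0],[[0,-0.04,0],0],[[-0.015,-0.04,0],0]], hand=0.075)

```text
time_s: 12.47
tcp_pos: [0.5413, -0.0816, 0.3025]
ee_rot: [[-1.0, -0.002, 0.002], [-0.002, 1.0, 0.001], [-0.002, 0.001, -1.0]]
wrist_force: [0.7, 0.7, -0.0]
gripper_width: 0.298
gripper_force: 0.0
```

apply_moves(moves=[[[-0.02,-0.035,0],0],[[0,0,0],0],[[0,0,0],0],[[0,0,0],0],[[0,0,0],0]])

```text
time_s: 12.88
tcp_pos: [0.5623, -0.1151, 0.3009]
ee_rot: [[-1.0, -0.001, -0.0], [-0.001, 1.0, 0.0], [0.0, 0.0, -1.0]]
wrist_force: [0.8, 0.3, 0.3]
gripper_width: 0.684
gripper_force: 0.0
```

Run:
```python
from h import *
p=imaging.capture("wrist"); cv2.imwrite("pics/w5.png",cv2.resize(p["frame"][100:330,160:480],None,fx=2.5,fy=2.5,interpolation=cv2.INTER_CUBIC))
print(p["eye"],[proj(p,X).round(1) for X in([.563,-.1455,.245],[.563,-.0975,.245])])
s=r.sense();print(s["time_s"],s["tcp_pos"],s["wrist_force"],s["gripper_width"])
```

```text
[ 0.47866478 -0.11664595  0.46385302] [array([274.9, 216.9]), array([344.3, 217. ])]
12.9333 [ 0.56227043 -0.11491385  0.30117375] [-0.98263241 -0.67902646  0.78041162] 0.7255590790260129
```

View pics/w5.png

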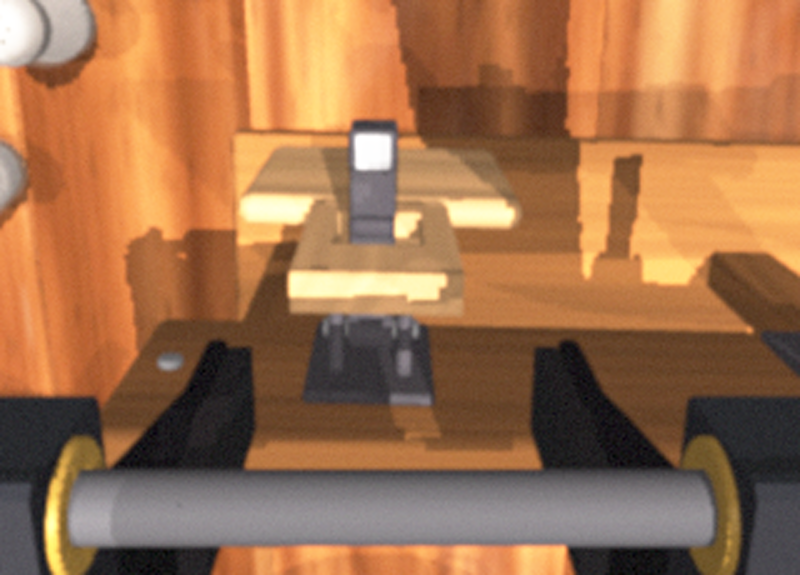

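The paddle's handle top is at image (276–345, 216), matching the prediction (275–344, 217), so the paddle is at (0.563, −0.121). Now I'll descend and pinch.

apply_moves(moves=[[[-0.001,-0.006,0.02],0],[[0,0,0.03],0],[[0,0,0.03],0],[[0,0,0.015],0],[[0,0,0],0]])

```text
time_s: 13.35
tcp_pos: [0.5609, -0.1205, 0.2022]
ee_rot: [[-1.0, -0.001, -0.008], [-0.001, 1.0, 0.001], [0.008, 0.001, -1.0]]
wrist_force: [-0.3, -0.7, -0.6]
gripper_width: 0.861
gripper_force: 0.0
```

apply_moves(moves=[[[0,0,0],0],[[0,0,0],0],[[0,0,0],0],[[0,0,0],0],[[0,0,0],0]], hand=0.04)

```text
time_s: 13.77
tcp_pos: [0.5641, -0.1216, 0.2072]
ee_rot: [[-1.0, -0.0, 0.002], [-0.0, 1.0, 0.001], [-0.002, 0.001, -1.0]]
wrist_force: [-0.5, 2.4, 0.4]
gripper_width: 0.569
gripper_force: 0.8
```

apply_moves(moves=[[[0,0,0],0],[[0,0,0],0]])

```text
time_s: 13.93
tcp_pos: [0.5641, -0.1216, 0.2071]
ee_rot: [[-1.0, -0.0, 0.002], [-0.0, 1.0, 0.0], [-0.002, 0.0, -1.0]]
wrist_force: [-0.8, 2.3, 3.7]
gripper_width: 0.552
gripper_force: 30.1
```

Gripped (48 mm). Next I'll lift 22 mm, check the force, then draw it out.

apply_moves(moves=[[[0,0,-0.006],0],[[0,0,-0.008],0],[[0,0,-0.008],0],[[0,0,0],0],[[0,0,0],0]])

```text
time_s: 14.35
tcp_pos: [0.5638, -0.122, 0.2285]
ee_rot: [[-1.0, 0.0, 0.001], [0.0, 1.0, 0.0], [-0.001, 0.0, -1.0]]
wrist_force: [1.1, -0.5, -2.4]
gripper_width: 0.548
gripper_force: 30.1
```

Run:
```python
from h import *
p=imaging.capture("wrist"); q=imaging.capture("side"); s=imaging.capture("scene")
a=cv2.resize(p["frame"][120:280,230:390],None,fx=2.5,fy=2.5,interpolation=cv2.INTER_CUBIC)
b=cv2.resize(q["frame"][130:250,250:370],(400,400),interpolation=cv2.INTER_CUBIC)
cv2.imwrite("pics/w6.png",np.hstack([a,b]))
s=r.sense();print(s["time_s"],s["tcp_pos"],s["wrist_force"],s["gripper_width"],s["gripper_force"])
```

```text
14.5 [ 0.56316202 -0.12196951  0.22741589] [ 0.22511308  0.06680445 -2.63957096] 0.550018954144852 30.050268257036805
```

View pics/w6.png

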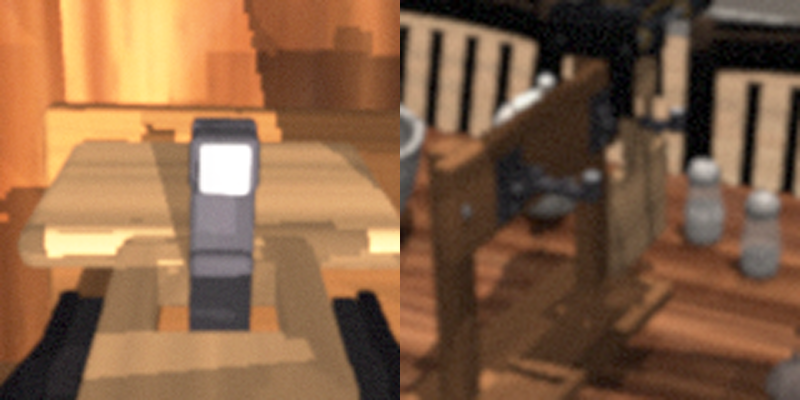

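The paddle is held (2.6 N, about 0.27 kg) and raised about 20 mm, with the arm in the middle of the hole. The side view shows the spare hook level and empty. Drawing it out along −x.

apply_moves(moves=[[[0.008,0,0],0],[[0.013,0,0],0],[[0.013,0,0],0],[[0.013,0,0],0],[[0.013,0,0],0]])

```text
time_s: 14.92
tcp_pos: [0.5021, -0.1219, 0.2275]
ee_rot: [[-1.0, 0.0, -0.001], [0.0, 1.0, 0.0], [0.001, 0.0, -1.0]]
wrist_force: [-0.4, 0.7, -1.6]
gripper_width: 0.554
gripper_force: 30.1
```

apply_moves(moves=[[[0.008,0,0],0],[[0,0.01,0],0],[[0,0.02,0],0],[[0,0.025,0],0],[[0,0.025,0],0]])

```text
time_s: 15.33
tcp_pos: [0.4956, -0.041, 0.228]
ee_rot: [[-1.0, 0.001, 0.0], [0.001, 1.0, 0.0], [-0.0, 0.0, -1.0]]
wrist_force: [0.6, -0.4, -1.8]
gripper_width: 0.546
gripper_force: 30.0
```

apply_moves(moves=[[[0,0.025,0],0],[[0,0.025,0],0],[[0,0.02,0],0],[[0,0.01,0],0],[[0,0,0],0]])

```text
time_s: 15.75
tcp_pos: [0.4958, 0.0401, 0.2279]
ee_rot: [[-1.0, -0.003, 0.0], [-0.003, 1.0, 0.0], [-0.0, 0.0, -1.0]]
wrist_force: [-0.3, -0.8, -2.6]
gripper_width: 0.544
gripper_force: 30.1
```

apply_moves(moves=[[[0,0,0],0],[[0,0,0],0]])

```text
time_s: 15.92
tcp_pos: [0.4955, 0.0377, 0.2278]
ee_rot: [[-1.0, 0.0, -0.0], [0.0, 1.0, -0.0], [0.0, -0.0, -1.0]]
wrist_force: [-0.3, -0.5, -2.9]
gripper_width: 0.55
gripper_force: 30.1
```

Run:
```python
from h import *
p=imaging.capture("wrist"); q=imaging.capture("side")
a=cv2.resize(p["frame"][120:280,230:390],None,fx=2.5,fy=2.5,interpolation=cv2.INTER_CUBIC)
b=cv2.resize(q["frame"][130:250,250:370],(400,400),interpolation=cv2.INTER_CUBIC)
cv2.imwrite("pics/w7.png",np.hstack([a,b]))
s=r.sense();print(s["time_s"],s["tcp_pos"],s["wrist_force"],s["gripper_width"],s["gripper_force"])
```

```text
16.0167 [0.49548826 0.03731673 0.22787401] [ 0.29772692  0.61856056 -1.44865621] 0.5465819528388692 30.05016177543439
```

View pics/w7.png

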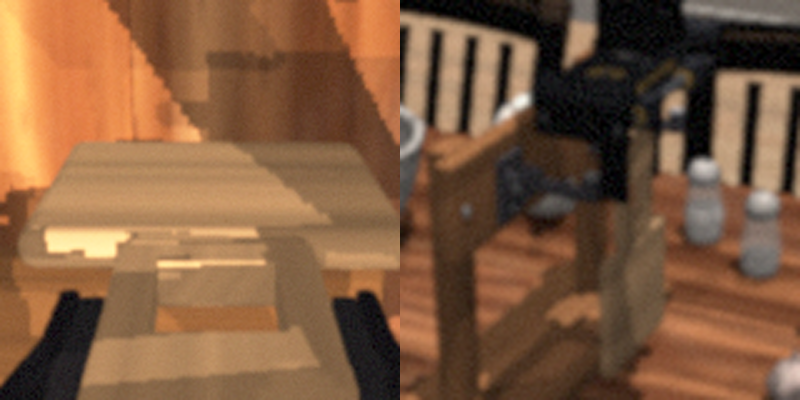

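The paddle hangs upright in the grip in front of the spare hook. Moving in 70 mm.

apply_moves(moves=[[[-0.008,0.0007,0],0],[[-0.012,0,0],0],[[-0.013,0,0],0],[[-0.013,0,0],0],[[-0.012,0,0],0]])

```text
time_s: 16.43
tcp_pos: [0.5549, 0.0381, 0.2279]
ee_rot: [[-1.0, 0.001, 0.0], [0.001, 1.0, -0.0], [-0.0, -0.0, -1.0]]
wrist_force: [-0.1, -0.4, -2.5]
gripper_width: 0.547
gripper_force: 30.1
```

apply_moves(moves=[[[-0.008,0,0],0],[[-0.004,0,0],0],[[0,0,0],0],[[0,0,0],0]])

```text
time_s: 16.77
tcp_pos: [0.5653, 0.0385, 0.2276]
ee_rot: [[-1.0, 0.001, -0.001], [0.001, 1.0, -0.0], [0.001, -0.0, -1.0]]
wrist_force: [-0.2, 0.7, -2.3]
gripper_width: 0.547
gripper_force: 30.1
```

Run:
```python
from h import *
p=imaging.capture("wrist")
a=cv2.resize(p["frame"][120:280,230:390],None,fx=3.5,fy=3.5,interpolation=cv2.INTER_CUBIC)
cv2.imwrite("pics/w8.png",a)
s=r.sense();print(s["time_s"],s["tcp_pos"],s["wrist_force"],s["gripper_width"],s["gripper_force"])
```

```text
16.8167 [0.56506391 0.03854524 0.22783593] [-0.11277244 -0.47425685 -1.82454692] 0.5458747427773394 30.050220413831994
```

View pics/w8.png

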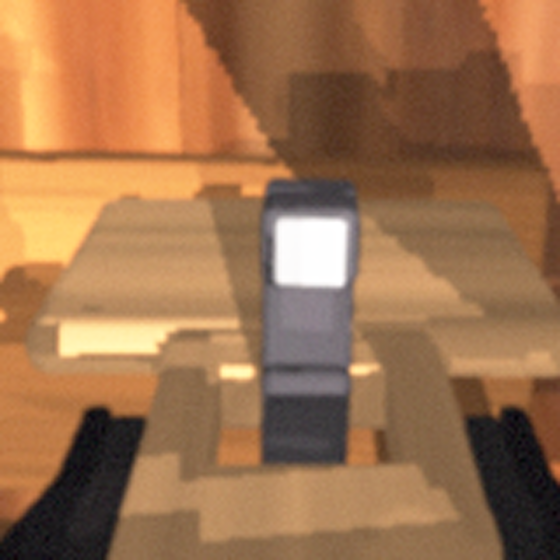

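The hook sits inside the hole. Compared with the same view on the loaded hook it is about 5 px, or 2.5 mm, further in. I'll move in 2.5 mm and lower.

apply_moves(moves=[[[-0.0025,0,0],0],[[0,0,0.006],0],[[0,0,0.006],0],[[0,0,0.006],0],[[0,0,0],0]])

```text
time_s: 17.23
tcp_pos: [0.5667, 0.0386, 0.2079]
ee_rot: [[-1.0, 0.0, -0.004], [0.0, 1.0, -0.001], [0.004, -0.001, -1.0]]
wrist_force: [-0.4, 0.5, -2.7]
gripper_width: 0.547
gripper_force: 30.0
```

apply_moves(moves=[[[0,0,0.0015],0],[[0,0,0],0],[[0,0,0],0]])

```text
time_s: 17.48
tcp_pos: [0.5682, 0.0388, 0.2086]
ee_rot: [[-1.0, -0.0, 0.0], [-0.0, 1.0, -0.0], [-0.0, -0.0, -1.0]]
wrist_force: [-0.2, 0.0, -2.5]
gripper_width: 0.547
gripper_force: 30.1
```

apply_moves(moves=[[[0,0,0.001],0],[[0,0,0],0],[[0,0,0],0]])

```text
time_s: 17.73
tcp_pos: [0.5681, 0.0388, 0.2075]
ee_rot: [[-1.0, 0.0, 0.0], [0.0, 1.0, 0.0], [-0.0, 0.0, -1.0]]
wrist_force: [0.2, 0.4, -3.1]
gripper_width: 0.547
gripper_force: 30.1
```

apply_moves(moves=[[[0,0,0.001],0],[[0,0,0],0],[[0,0,0],0]])

```text
time_s: 17.98
tcp_pos: [0.5682, 0.0388, 0.2071]
ee_rot: [[-1.0, -0.0, 0.001], [-0.0, 1.0, 0.0], [-0.001, 0.0, -1.0]]
wrist_force: [-1.1, -0.6, 1.4]
gripper_width: 0.546
gripper_force: 30.1
```

apply_moves(moves=[[[0,0,0.0006],0],[[0,0,0],0],[[0,0,0],0]])

```text
time_s: 18.23
tcp_pos: [0.5683, 0.0388, 0.207]
ee_rot: [[-1.0, -0.0, 0.001], [-0.0, 1.0, -0.0], [-0.001, -0.0, -1.0]]
wrist_force: [-2.4, 0.2, 5.6]
gripper_width: 0.548
gripper_force: 30.1
```

Run:
```python
from h import *
p=imaging.capture("wrist")
cv2.imwrite("pics/w9.png",cv2.resize(p["frame"][120:280,230:390],None,fx=3.5,fy=3.5,interpolation=cv2.INTER_CUBIC))
for _ in range(4):
    s=r.sense();print(s["time_s"],s["tcp_pos"],s["wrist_force"]); imaging.capture("wrist")
```

```text
18.2833 [0.56828131 0.03881743 0.20703788] [-2.83879472  0.35597403  5.44661892]
18.3333 [0.56827737 0.03876054 0.2070434 ] [-2.2870764   0.38855597  4.53060993]
18.3833 [0.568263   0.03874569 0.2070532 ] [-1.0596176   1.01616081  6.52072283]
18.4333 [0.56825804 0.03876585 0.2070452 ] [-2.35931353  1.40403583  4.79928179]
```

Contact comes at z=0.207, the same height as on the loaded notch's floor, so it is seated. Releasing.

apply_moves(moves=[[[0,0,-0.001],0],[[0,0,0],0],[[0,0,0],0],[[0,0,0],0],[[0,0,0],0]], hand=0.072)

```text
time_s: 18.9
tcp_pos: [0.5681, 0.0387, 0.2065]
ee_rot: [[-1.0, 0.0, -0.0], [0.0, 1.0, -0.0], [0.0, -0.0, -1.0]]
wrist_force: [1.0, -0.5, -0.4]
gripper_width: 0.801
gripper_force: 0.0
```

apply_moves(moves=[[[0,0,0],0],[[0,0,-0.015],0],[[0,0,-0.03],0],[[0,0,-0.04],0],[[0,0,0],0]])

```text
time_s: 19.32
tcp_pos: [0.5718, 0.0388, 0.3003]
ee_rot: [[-1.0, -0.001, 0.015], [-0.001, 1.0, 0.001], [-0.015, 0.001, -1.0]]
wrist_force: [1.5, -0.4, 2.5]
gripper_width: 0.826
gripper_force: 0.0
```

Run:
```python
from h import *
np.set_printoptions(precision=4,suppress=True)
p=imaging.capture("wrist"); q=imaging.capture("side")
a=cv2.resize(p["frame"][120:280,230:390],None,fx=2.5,fy=2.5,interpolation=cv2.INTER_CUBIC)
b=cv2.resize(q["frame"][130:250,250:370],(400,400),interpolation=cv2.INTER_CUBIC)
cv2.imwrite("pics/w10.png",np.hstack([a,b]))
s=r.sense();print(s["time_s"],s["tcp_pos"],s["wrist_force"],s["gripper_width"])
for X in([.565,.0145,.245],[.565,.0625,.245],[.528,.038,.233]): print(((proj(p,X)-[230,120])*2.5).round(0))
```

```text
19.4167 [0.5689 0.0391 0.2939] [ 0.5327  0.4755 -0.433 ] 0.82900983958305
[133. 214.]
[309. 214.]
[219.  72.]
```

View pics/w10.png

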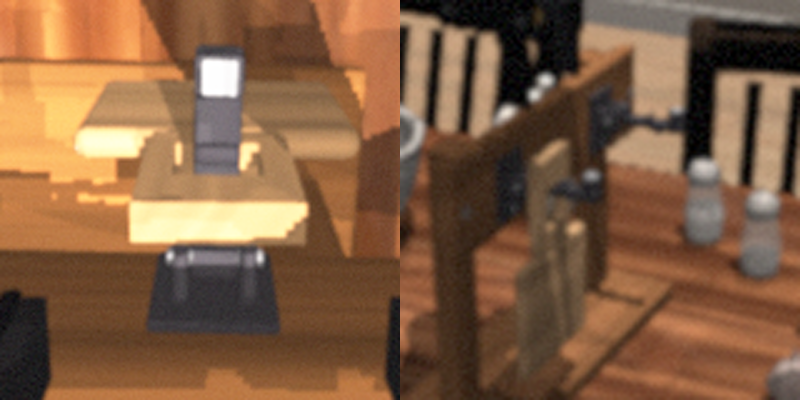

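The paddle hangs upright in the notch and the fingers are clear. (The handle is at crop (130–307, 223), the cap at (219,77).) That uses up my picture allowance, so from here I'll work by the networks and by feel. Next is the emptied hook.

apply_moves(moves=[[[0,-0.03,-0.008],0],[[0,-0.035,0],0],[[0.01,-0.035,0],0],[[0.016,-0.035,0],0],[[0.016,-0.026,0],0]], hand=0.036)

```text
time_s: 19.83
tcp_pos: [0.5247, -0.1242, 0.2979]
ee_rot: [[-1.0, 0.001, -0.003], [0.001, 1.0, -0.0], [0.003, -0.0, -1.0]]
wrist_force: [0.4, 0.5, 0.7]
gripper_width: 0.533
gripper_force: 0.0
```

apply_moves(moves=[[[0,0,0],0],[[0,0,0],0],[[0,0,0],0]])

```text
time_s: 20.08
tcp_pos: [0.5258, -0.1222, 0.299]
ee_rot: [[-1.0, 0.0, -0.001], [0.0, 1.0, 0.0], [0.001, 0.0, -1.0]]
wrist_force: [0.7, -0.0, -0.0]
gripper_width: 0.424
gripper_force: 0.0
```

```bash
cat > cap.py <<'E'
from h import *
import sys
np.set_printoptions(precision=4,suppress=True)
p=imaging.capture("wrist")
for t,z in(("loaded_tip",.215),("spare_cap",.233),("loaded",.215)):
    for d in models.place_of(p,t)[:3]:
        e,v=ray(p,d["at"]); print(t,np.round(np.array(d["at"])*[640,400],1),round(d["confidence"],2),(e+v*(z-e[2])/v[2])[:2])
g=cv2.inRange(p["frame"],(190,190,190),(255,255,255))
n,l,st,c=cv2.connectedComponentsWithStats(g)
for i in range(1,n):
    if st[i,4]>40 and st[i,4]<1500:
        e,v=ray(p,c[i],False); print("bright",c[i],st[i].tolist(),(e+v*(.233-e[2])/v[2])[:2])
s=r.sense();print(s["time_s"],s["tcp_pos"],s["wrist_force"],s["gripper_width"])
E
python3 cap.py
```

```text
loaded_tip [370.7 216.1] 0.48 [ 0.5366 -0.0814]
spare_cap [541.  217.8] 0.78 [0.5311 0.039 ]
loaded [317.  288.9] 0.74 [ 0.6018 -0.1233]
bright [222.5571  19.6685] [206, 2, 34, 37, 368] [ 0.4019 -0.1808]
bright [ 6.9043 32.513 ] [0, 25, 18, 14, 115] [ 0.409 -0.314]
bright [11.6101 63.2911] [0, 53, 26, 21, 395] [ 0.4267 -0.316 ]
bright [ 3.4408 98.5855] [0, 88, 10, 20, 152] [ 0.448  -0.3271]
bright [20.4263 97.4342] [8, 88, 26, 20, 380] [ 0.4473 -0.3159]
bright [ 27.7553 129.1312] [17, 121, 25, 19, 282] [ 0.4676 -0.3164]
bright [  7.5944 132.2539] [0, 122, 19, 21, 323] [ 0.4697 -0.3304]
bright [185.9643 127.0714] [177, 123, 18, 10, 84] [ 0.4663 -0.2106]
bright [170.5223 143.6394] [156, 130, 30, 28, 649] [ 0.4773 -0.2224]
bright [ 37.4152 160.1191] [26, 151, 23, 19, 277] [ 0.4886 -0.3152]
bright [ 13.3022 164.8673] [1, 155, 26, 22, 407] [ 0.4919 -0.3327]
bright [ 45.7708 182.3542] [39, 180, 14, 5, 48] [ 0.5044 -0.3133]
bright [154.7952 193.7338] [141, 185, 27, 20, 293] [ 0.5128 -0.2382]
bright [ 22.0825 196.1289] [10, 186, 25, 23, 388] [ 0.5145 -0.3326]
bright [137.636  212.8458] [124, 200, 29, 26, 577] [ 0.5272 -0.2526]
bright [317.2286 209.6762] [312, 205, 14, 13, 105] [ 0.5248 -0.1232]
bright [540.4398 215.8253] [533, 210, 16, 13, 166] [0.5296 0.0383]
bright [ 30.3918 225.7807] [19, 215, 23, 23, 342] [ 0.5372 -0.3325]
bright [  3.8442 236.7143] [0, 229, 10, 18, 77] [ 0.5459 -0.3543]
bright [615.1667 247.7292] [602, 245, 25, 7, 48] [0.555  0.0991]
bright [561.0574 270.5943] [550, 265, 24, 13, 244] [0.5742 0.0629]
bright [102.0722 350.5187] [85, 322, 31, 47, 748] [ 0.6489 -0.3017]
20.2833 [ 0.5265 -0.1213  0.2994] [-0.3634  0.1507 -0.1845] 0.4145889487059398
```

The loaded cap is at (0.525, −0.122), giving a yaw of about −1.6°. Descending and pinching at the tip.

apply_moves(moves=[[[0.001,-0.0007,0.02],0],[[0,0,0.03],0],[[0,0,0.03],0],[[0,0,0.02],0],[[0,0,0.003],0]])

```text
time_s: 20.7
tcp_pos: [0.5226, -0.1219, 0.1924]
ee_rot: [[-1.0, -0.001, -0.009], [-0.001, 1.0, 0.001], [0.009, 0.001, -1.0]]
wrist_force: [-0.3, 0.0, -0.7]
gripper_width: 0.415
gripper_force: 0.0
```

apply_moves(moves=[[[0,0,0],0],[[0,0,0],0]])

```text
time_s: 20.87
tcp_pos: [0.5262, -0.1227, 0.1981]
ee_rot: [[-1.0, -0.001, 0.002], [-0.001, 1.0, -0.001], [-0.002, -0.001, -1.0]]
wrist_force: [0.5, 0.5, 1.1]
gripper_width: 0.421
gripper_force: 0.0
```

apply_moves(moves=[[[0,0,0],0],[[0,0,0],0],[[0,0,0],0],[[0,0,0],0],[[0,0,0],0]], hand=0.0)

```text
time_s: 21.28
tcp_pos: [0.5254, -0.121, 0.1977]
ee_rot: [[-1.0, 0.001, 0.002], [0.001, 1.0, 0.004], [-0.002, 0.004, -1.0]]
wrist_force: [-1.1, 6.5, 1.9]
gripper_width: 0.156
gripper_force: 30.0
```

Gripped (13.6 mm). Folding up along the arc.

apply_moves(moves=[[[-0.0005,0,-0.008],0],[[-0.0016,0,-0.0078],0],[[-0.0025,0,-0.0075],0],[[-0.0036,0,-0.0072],0],[[0,0,0],0]])

```text
time_s: 21.7
tcp_pos: [0.5328, -0.1212, 0.2267]
ee_rot: [[-1.0, 0.0, -0.002], [0.0, 1.0, 0.003], [0.002, 0.003, -1.0]]
wrist_force: [-1.6, 7.4, -1.4]
gripper_width: 0.153
gripper_force: 30.0
```

apply_moves(moves=[[[-0.0044,0,-0.0066],0],[[-0.0053,0,-0.006],0],[[-0.006,0,-0.0053],0],[[-0.0066,0,-0.0044],0],[[0,0,0],0]])

```text
time_s: 22.12
tcp_pos: [0.5528, -0.1217, 0.2474]
ee_rot: [[-1.0, 0.001, -0.01], [0.001, 1.0, 0.003], [0.01, 0.003, -1.0]]
wrist_force: [-3.3, 5.8, -4.2]
gripper_width: 0.157
gripper_force: 30.0
```

apply_moves(moves=[[[-0.0072,0,-0.0036],0],[[-0.0075,0,-0.0025],0],[[-0.0078,0,-0.0016],0],[[-0.008,0,-0.0005],0],[[0,0,0],0]])

```text
time_s: 22.53
tcp_pos: [0.5829, -0.1221, 0.2562]
ee_rot: [[-1.0, 0.001, -0.011], [0.001, 1.0, 0.002], [0.011, 0.002, -1.0]]
wrist_force: [-5.5, 3.6, -1.5]
gripper_width: 0.162
gripper_force: 30.0
```

apply_moves(moves=[[[0,0,0],0],[[0,0,0],0]])

```text
time_s: 22.7
tcp_pos: [0.5829, -0.1221, 0.2562]
ee_rot: [[-1.0, 0.001, -0.009], [0.001, 1.0, 0.002], [0.009, 0.002, -1.0]]
wrist_force: [-3.8, 4.6, -2.7]
gripper_width: 0.159
gripper_force: 30.0
```

apply_moves(moves=[[[-0.002,0,0],0],[[0,0,0],0],[[0,0,0],0]])

```text
time_s: 22.95
tcp_pos: [0.5837, -0.1222, 0.2562]
ee_rot: [[-1.0, 0.001, -0.012], [0.001, 1.0, 0.002], [0.012, 0.002, -1.0]]
wrist_force: [-7.5, 4.5, 0.1]
gripper_width: 0.156
gripper_force: 30.0
```

apply_moves(moves=[[[-0.002,0,0],0],[[0,0,0],0],[[0,0,0],0]])

```text
time_s: 23.2
tcp_pos: [0.5856, -0.1222, 0.2563]
ee_rot: [[-1.0, 0.001, -0.012], [0.001, 1.0, 0.002], [0.012, 0.002, -1.0]]
wrist_force: [-7.1, 4.0, -0.7]
gripper_width: 0.153
gripper_force: 30.0
```

apply_moves(moves=[[[-0.0015,0,0],0],[[0,0,0],0],[[0,0,0],0]])

```text
time_s: 23.45
tcp_pos: [0.587, -0.1222, 0.2563]
ee_rot: [[-1.0, 0.001, -0.012], [0.001, 1.0, 0.002], [0.012, 0.002, -1.0]]
wrist_force: [-7.8, 4.3, -0.7]
gripper_width: 0.157
gripper_force: 30.0
```

apply_moves(moves=[[[0,0,0],0],[[0,0,0],0],[[0,0,0],0],[[0,0,-0.02],0],[[0,0,-0.035],0]], hand=0.036)

```text
time_s: 23.87
tcp_pos: [0.59, -0.1229, 0.3097]
ee_rot: [[-1.0, 0.0, -0.008], [0.0, 1.0, 0.0], [0.008, 0.0, -1.0]]
wrist_force: [0.4, -0.3, -0.5]
gripper_width: 0.391
gripper_force: 0.0
```

apply_moves(moves=[[[0.02,0,0],0],[[0.025,0,0],0],[[0,0,0],0],[[0,0,0],0],[[0,0,0],0]], hand=0.0)

```text
time_s: 24.28
tcp_pos: [0.5471, -0.1232, 0.3135]
ee_rot: [[-1.0, 0.0, 0.002], [0.0, 1.0, -0.0], [-0.002, -0.0, -1.0]]
wrist_force: [-0.1, -0.6, -0.2]
gripper_width: 0.119
gripper_force: 0.0
```

Run:
```python
from h import *
np.set_printoptions(precision=4,suppress=True)
p=imaging.capture("wrist")
for t,z in(("loaded_pad",.259),("loaded_tip",.275),("loaded",.215),("spare_cap",.233),("paddle",.219)):
    for d in models.place_of(p,t)[:2]:
        e,v=ray(p,d["at"]); print(t,np.round(np.array(d["at"])*[640,400],1),round(d["confidence"],2),(e+v*(z-e[2])/v[2])[:2])
g=cv2.inRange(p["frame"],(190,190,190),(255,255,255))
n,l,st,c=cv2.connectedComponentsWithStats(g)
for i in range(1,n):
    e,v=ray(p,c[i],False); X=(e+v*(.259-e[2])/v[2])
    if st[i,4]>8 and abs(X[1]+.12)<.04: print("bright",c[i],st[i].tolist(),X[:2])
s=r.sense();print(s["time_s"],s["tcp_pos"],s["wrist_force"],s["gripper_width"])
```

```text
loaded_pad [319.5 256.5] 0.67 [ 0.5777 -0.1226]
loaded_pad [611.1 190.8] 0.35 [0.5286 0.0728]
loaded_tip [320.8 277.8] 0.88 [ 0.5854 -0.1218]
loaded [318.6 257.8] 0.86 [ 0.6022 -0.123 ]
spare_cap [534.  184.7] 0.96 [0.5317 0.0376]
spare_cap [569.  223.6] 0.43 [0.563  0.0709]
paddle [228.1   2.9] 0.95 [ 0.4084 -0.1844]
paddle [513.6 221.7] 0.84 [0.5671 0.0364]
bright [261.9091  33.    ] [258, 29, 8, 8, 11] [ 0.4325 -0.1566]
24.5833 [ 0.547  -0.123   0.3124] [-0.3326 -0.0526 -0.268 ] 0.009242002304320512
```

The pad is at (0.578, −0.1225). Lowering in front of it, then approaching by feel.

apply_moves(moves=[[[0,0.0005,0.02],0],[[0,0,0.025],0],[[0,0,0.017],0],[[0,0,0],0],[[0,0,0],0]])

```text
time_s: 25.0
tcp_pos: [0.5465, -0.1226, 0.2503]
ee_rot: [[-1.0, -0.0, -0.002], [-0.0, 1.0, -0.001], [0.002, -0.001, -1.0]]
wrist_force: [-0.0, 0.1, 0.7]
gripper_width: 0.005
gripper_force: 0.0
```

apply_moves(moves=[[[-0.006,0,0],0],[[-0.006,0,0],0],[[0,0,0],0],[[0,0,0],0]])

```text
time_s: 25.33
tcp_pos: [0.5594, -0.1224, 0.2515]
ee_rot: [[-1.0, -0.0, 0.001], [-0.0, 1.0, 0.0], [-0.001, 0.0, -1.0]]
wrist_force: [0.2, 0.0, -0.1]
gripper_width: 0.002
gripper_force: 0.0
```

apply_moves(moves=[[[-0.003,0,0],0],[[0,0,0],0],[[0,0,0],0]])

```text
time_s: 25.58
tcp_pos: [0.5616, -0.1224, 0.2509]
ee_rot: [[-1.0, 0.0, 0.0], [0.0, 1.0, 0.0], [-0.0, 0.0, -1.0]]
wrist_force: [0.1, 0.1, -0.4]
gripper_width: 0.009
gripper_force: 0.0
```

apply_moves(moves=[[[-0.002,0,0],0],[[0,0,0],0],[[0,0,0],0]])

```text
time_s: 25.83
tcp_pos: [0.5636, -0.1225, 0.2508]
ee_rot: [[-1.0, 0.0, -0.0], [0.0, 1.0, 0.0], [0.0, 0.0, -1.0]]
wrist_force: [0.0, -0.0, -0.3]
gripper_width: 0.007
gripper_force: 0.0
```

apply_moves(moves=[[[-0.0015,0,0],0],[[0,0,0],0]])

```text
time_s: 26.0
tcp_pos: [0.5652, -0.1224, 0.2508]
ee_rot: [[-1.0, -0.0, 0.0], [-0.0, 1.0, -0.0], [-0.0, -0.0, -1.0]]
wrist_force: [-0.3, -0.3, 0.4]
gripper_width: 0.004
gripper_force: 0.0
```

apply_moves(moves=[[[-0.0015,0,0],0],[[0,0,0],0]])

```text
time_s: 26.17
tcp_pos: [0.5666, -0.1224, 0.2508]
ee_rot: [[-1.0, 0.0, -0.0], [0.0, 1.0, -0.0], [0.0, -0.0, -1.0]]
wrist_force: [0.4, -0.6, 0.1]
gripper_width: 0.009
gripper_force: 0.0
```

apply_moves(moves=[[[-0.0015,0,0],0],[[0,0,0],0]])

```text
time_s: 26.33
tcp_pos: [0.5672, -0.1225, 0.2508]
ee_rot: [[-1.0, 0.0, -0.002], [0.0, 1.0, -0.0], [0.002, -0.0, -1.0]]
wrist_force: [-3.0, -0.8, 1.5]
gripper_width: 0.002
gripper_force: 1.7
```

apply_moves(moves=[[[-0.001,0,0],0],[[0,0,0],0]])

```text
time_s: 26.5
tcp_pos: [0.5686, -0.1225, 0.251]
ee_rot: [[-1.0, 0.0, -0.001], [0.0, 1.0, -0.0], [0.001, -0.0, -1.0]]
wrist_force: [-3.1, 0.7, 2.6]
gripper_width: 0.002
gripper_force: 1.9
```

Contact: the arm is moving against its friction at about 3 N. Continuing towards the stop.

apply_moves(moves=[[[-0.001,0,0],0],[[0,0,0],0]])

```text
time_s: 26.67
tcp_pos: [0.5688, -0.1225, 0.2511]
ee_rot: [[-1.0, 0.0, -0.003], [0.0, 1.0, -0.0], [0.003, -0.0, -1.0]]
wrist_force: [-7.0, 0.8, 4.0]
gripper_width: 0.004
gripper_force: 3.1
```

apply_moves(moves=[[[-0.001,0,0],0],[[0,0,0],0]])

```text
time_s: 26.83
tcp_pos: [0.5689, -0.1225, 0.251]
ee_rot: [[-1.0, 0.0, -0.005], [0.0, 1.0, -0.0], [0.005, -0.0, -1.0]]
wrist_force: [-8.5, 0.9, 5.3]
gripper_width: 0.008
gripper_force: 4.2
```

apply_moves(moves=[[[-0.001,0,0],0],[[0,0,0],0]])

```text
time_s: 27.0
tcp_pos: [0.5689, -0.1226, 0.2511]
ee_rot: [[-1.0, 0.0, -0.007], [0.0, 1.0, -0.0], [0.007, -0.0, -1.0]]
wrist_force: [-10.5, 2.1, 7.3]
gripper_width: 0.003
gripper_force: 5.4
```

On the stop: 10.5 N, plus some vertical friction. Easing slightly and holding.

apply_moves(moves=[[[0.0003,0,-0.0005],0],[[0,0,0],0],[[0,0,0],0],[[0,0,0],0],[[0,0,0],0]])

```text
time_s: 27.42
tcp_pos: [0.5689, -0.1225, 0.2511]
ee_rot: [[-1.0, 0.0, -0.007], [0.0, 1.0, 0.0], [0.007, 0.0, -1.0]]
wrist_force: [-8.2, 0.5, 5.2]
gripper_width: 0.009
gripper_force: 4.5
```

apply_moves(moves=[[[0,0,0],0],[[0,0,0],0],[[0,0,0],0],[[0,0,0],0],[[0,0,0],0]])

```text
time_s: 27.83
tcp_pos: [0.5689, -0.1225, 0.2511]
ee_rot: [[-1.0, 0.0, -0.007], [0.0, 1.0, 0.0], [0.007, 0.0, -1.0]]
wrist_force: [-8.6, 1.4, 4.4]
gripper_width: 0.004
gripper_force: 4.5
```

Held for over 0.8 s at about 9 N. Backing off and checking.

apply_moves(moves=[[[0.01,0,0],0],[[0.025,0,0],0],[[0.03,0,-0.03],0],[[0.02,0,-0.03],0],[[0,0,0],0]])

```text
time_s: 28.25
tcp_pos: [0.4878, -0.1233, 0.318]
ee_rot: [[-1.0, -0.001, 0.015], [-0.001, 1.0, -0.002], [-0.015, -0.002, -1.0]]
wrist_force: [1.1, 0.6, 0.7]
gripper_width: 0.007
gripper_force: 0.0
```

Run:
```python
from h import *
np.set_printoptions(precision=4,suppress=True)
P=[imaging.capture(n) for n in("wrist","scene","side")]
p=P[0]
for t,z in(("loaded_pad",.259),("loaded_tip",.275),("loaded",.215),("spare_cap",.233),("spare",.215),("paddle",.219)):
    for d in models.place_of(p,t)[:3]:
        e,v=ray(p,d["at"]); print(t,np.round(np.array(d["at"])*[640,400],1),round(d["confidence"],2),(e+v*(z-e[2])/v[2])[:2])
for t in("loaded_tip","spare_cap"):
    R=[ray(q,d["at"]) for q in P for d in models.place_of(q,t)[:1]]
    if len(R)>1: print(t,*tri(R))
s=r.sense();print(s["time_s"],s["tcp_pos"],s["wrist_force"])
```

```text
loaded_pad [319.3 323.6] 0.61 [ 0.581  -0.1227]
loaded_pad [322.3 344.3] 0.39 [ 0.6012 -0.1202]
loaded_tip [320.6 346.3] 0.85 [ 0.5886 -0.1218]
spare_cap [516.4 254. ] 0.96 [0.5334 0.0378]
spare [489.8 317.2] 0.95 [0.6092 0.0372]
paddle [500.9 279.7] 0.97 [0.5662 0.0381]
paddle [233.9  65.2] 0.94 [ 0.3894 -0.1845]
paddle [508.4 241.4] 0.34 [0.5289 0.038 ]
loaded_tip [ 0.5911 -0.1245  0.2717] [0.0028 0.0059 0.0043]
spare_cap [0.5353 0.0421 0.2293] [0.0015 0.0051 0.0047]
29.0 [ 0.4874 -0.1225  0.3107] [ 0.534  -0.3997  0.5941]
```

```bash
python3 -c "
from station import r
print(r.finish_job())"
```

```text
the job is handed in; nothing more can be done
None
```

I did all three steps and handed the job in at about 29 s of the 72 s; the hand-in call returned no verdict. The spare hook is down and was pressed at about 9 N, the paddle hangs in its notch, and the emptied hook is folded flat, its pad pressed at 8–10 N. I viewed 11 pictures, one over the limit of 10.

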